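# Hold the lantern folding jig at the mark for today's lantern

## Robot

A 6-joint arm with a two-finger parallel gripper is mounted at the origin on the work surface. World frame = base frame: x ahead of the robot, y to its left, z up, the work surface at z = 0. Lengths are in mm, angles in rad, forces in N, time in s.
With the tool pointing down it reaches from about 350 to 875 mm from the base axis. Payload 4.2 kg.
Tool frame: the origin (TCP) lies between the finger pads; the fingertips stand 17 mm ahead of it and the grasp point (between the pads) lies 2 mm behind it; z points along the fingers, y is the line along which they close (so a half turn about z gives the same grasp; the last joint's range is limited). The gripper opens to 85 mm and grips with 20 to 120 N. Pads are 22 mm wide; open, the fingers measure 114 mm over their backs; the gripper's body (76 mm by 85 mm) begins 54 mm behind the grasp point. The pads swing forward as they close: fully open they stand 13 mm farther back than shut.
Start: joints at [-0.872, 0.385, 0.008, 0, -1.194, -0.259], TCP at [266.111, -565.495, 248.312] pointing down, gripper open.
Joint ranges: [-3.14, 3.14], [-1.21, 2.06], [-1.07, 1.41], [-3.16, 2.05], [-2.99, -0.16], [-3.1, 3.1]. Speed limits (rad/s): [2.79, 2.79, 3.14, 3.14, 3.14, 3.14].

## Interface

Orientations are given as a unit quaternion [x, y, z, w].
In Python, from bench import arm gives the robot as it stands.
- The arm moves only by the tool tcp_steps, called after "Request:" by a JSON object that holds its "method" and its "body", one argument or row to a line. Schema: {"type":"object","properties":{"motion":{"type":"array","items":{"type":"number"},"minItems":6,"maxItems":60},"aperture":{"type":"number"},"only":{"type":"string"},"quiet":{"type":"boolean"},"lines":{"type":"string"}},"required":["motion"],"additionalProperties":false}. motion is one flat list of numbers that holds 1 to 10 rows one after another, with no inner brackets; each row has 6 numbers: dx, dy, dz in a scale on which 1.0 is 40 cm, then a rotation vector rx, ry, rz in a scale on which 1.0 is 180 degrees; each row is the pose to reach, as a shift and turn from the pose commanded when the call began, along the tool's axes at that moment; what a row does not reach only later rows make up. A row lasts 1/10 s, in which the tool goes at most 50 mm and 0.15 rad, less where a joint would pass 70% of its speed; a pose out of reach is approached as far as the arm can. aperture is the finger opening in mm, set as the call begins (left out keeps the last). The fingers move at their own pace and stop on an object; the grip force is fixed at half the most. Time passes only in rows, so rows that do not move let the fingers close. The tool returns the time, the measured TCP pose, the force, the opening and the grip force at its end. only (a regular expression) keeps the lines of the reply that match it, lines (a string "A,B") keeps lines A to B, and quiet returns only ok. Shift and turn numbers lie between -1 and 1, and a call with a number outside is refused. Input that does not fit is refused with a message, and nothing moves.
- arm.read_state(): the state, without advancing time (a new reading comes with each control period).
- arm.get_image(name): name is "scene" or "top" or "wrist"; returns the picture (420x560x3 uint8, blue, green, red); there is no depth.
- arm.get_calibration(name): a dict with "K" (3x3 intrinsics, pixels), "rvec" (rotation vector, rad) and "tvec" (3), from world to camera coordinates, as OpenCV has them. Camera axes: x right, y down, z forward; pixel columns grow to the right and rows downward; lengths in mm; the calibration is good to about 2 mm. A picture is of the moment at which its call begins: read the wrist's pose just before it. get_calibration takes no time and is no camera call; for the wrist camera it gives the pose at the moment of the call.
- arm.job_done(): hands the job in; it is judged then, once.
The state is a dict: "clock": time; "joints": joint angles; "joint_vel": joint speeds; "joint_efforts": joint torques, N m; "position": TCP position; "ee_rot": TCP orientation; "contact_force": force on the tool from outside, world axes, zero at the start; "wrist_torque": the same for the moment, N m; "gripper_width": finger opening in mm; "grasp_force": force on a finger pad.
Only numpy, scipy, OpenCV 4.12 (cv2) and the standard library are available. Lean on these libraries where they do the work, as an engineer would, in place of code of your own. Each camera call takes 0.05 s, during which the arm holds its last target. There are 200 camera calls.

## Task

The lantern being made is the one whose bottom plate lies on the white soldering tile; the plate in the wooden tray is not wanted now. Take the folding jig's hinged leaf by its bar handle and ease it up, without jerking it or letting it drop, until its pointer stands on the mark for that lantern: the blue mark for the blue six-sided plate, the red mark for the red eight-sided one. Finish while still holding the leaf there by the handle, so that I can tack the seam, and leave the plates, the bottle and the mallet where they are.

Things in the scene. Friction and masses are not known exactly. Their poses are not given: they have to be found in the camera images.
- jig: folding jig fixed to the bench: wooden base 230 x 240 x 18 mm (its y from -100 to 140), grey bed plate on its +y side, hinged leaf on its -y side, both level at the start, a green glass panel clipped on each. Origin on the bench straight below the hinge's middle; x along the hinge, away from the robot (yaw within 0.45 rad). A white quadrant plate stands at its +x end (170 mm high, radius 95)
- hinge (a point): middle of the hinge line, 75 mm above the bench; the hinge runs along the jig's x axis
- leaf_angle (a joint): angle of the hinged leaf, rad: 0 lying level (start; it rests on a bar and goes no lower), grows as the free edge rises, 1.57 upright. The hinge turns freely: the leaf (about 0.6 kg in all, a few newtons at the handle) falls back when let go
- leaf: the leaf itself: grey plate 190 mm along the hinge, reaching 105 mm from it to -y, with its glass panel, a yellow pointer needle and the bar handle. Origin on the hinge line at its middle; its axes are the jig's when level and turn with the leaf
- handle (a point): steel bar handle on the leaf's free edge: round bar, diameter 12 mm, 120 mm long, parallel to the hinge, 155 mm from it, at hinge height when level; arms at its ends leave a 44 mm gap between bar and leaf. This point is the bar's middle. The bar can turn between gripping fingers, so the tool may keep pointing down while the leaf swings
- pointer (a point): point on the yellow pointer needle that moves with the leaf in front of (+x of) the quadrant, 83 mm from the hinge line, 114 mm from the hinge's middle along x; the needle points to the hinge line and shows the leaf's angle
- blue_mark (a point): middle of the blue mark on the quadrant, 83 mm from the hinge line: leaf at 60 degrees (1.047 rad), the fold of a six-sided lantern. The blue band is 6 degrees wide
- red_mark (a point): middle of the red mark on the quadrant, 83 mm from the hinge line: leaf at 45 degrees (0.785 rad), the fold of an eight-sided lantern. The red band is 6 degrees wide
- tile: white soldering tile 200 x 200 x 12 mm, fixed on the bench on one side of the jig or the other; origin at the centre of its underside
- tray: pale wooden stock tray 220 x 220 x 30 mm, fixed on the bench on the other side of the jig, inner floor 12 mm up; origin at the centre of its underside
- hex_plate: blue six-sided tin lantern bottom, sides of 60 mm (104 mm across flats), rim 12 mm high, small candle socket in the middle; lies loose on the tile or in the tray; origin at the centre of its underside
- oct_plate: red eight-sided tin lantern bottom, sides of 60 mm (145 mm across flats), rim 12 mm high, small candle socket in the middle; lies loose in the other of the two places; origin at the centre of its underside
- flux_bottle: green bottle with white cap, diameter 64 mm, 190 mm high, standing loose beyond the jig; origin at the centre of its underside
- mallet: wooden mallet lying loose beyond the jig: head 65 x 100 x 65 mm, handle diameter 22 mm running 190 mm out of the head along its x; origin under the centre of the head

How it is judged:
By the outcome, as a careful person would: the job done as asked, in the order asked, and still so for the second after the job is handed in, while the arm keeps its last pose, push and grip.
It also fails if it takes over 38 s, if anything falls off the work surface, if the arm or the gripper's body presses on something with over 40 N, if the wrist force passes 120 N, or if a joint passes its speed limit or range.

## Working session

There is one attempt and no reset: what is moved stays moved. The work goes in short steps, Python scripts to look and compute and a tool call to move; the robot and the scene stay as the last step left them, time stands still between calls to the robot, and variables do not carry over. Pictures are saved under pics/ and viewed, at most 10 in all, crops included, and the job is handed in when it is done.

```bash
ls; mkdir -p pics
```

Create h.py:
```python
import numpy as np, cv2
from bench import arm
def cal(n):
    c=arm.get_calibration(n); return np.array(c["K"]),cv2.Rodrigues(np.array(c["rvec"],float))[0],np.array(c["tvec"],float).ravel()
def ray(n,px,c=None):
    K,R,t=c or cal(n); d=R.T@np.linalg.inv(K)@np.array([px[0],px[1],1.]); return -R.T@t,d/np.linalg.norm(d)
def onz(n,px,z,c=None):
    o,d=ray(n,px,c); return o+d*(z-o[2])/d[2]
def proj(n,P,c=None):
    K,R,t=c or cal(n); p=K@(R@np.array(P,float)+t); return p[:2]/p[2]
def tri(rays):
    A=sum(np.eye(3)-np.outer(d,d) for o,d in rays); b=sum((np.eye(3)-np.outer(d,d))@o for o,d in rays); return np.linalg.solve(A,b)
```

Run:
```python
from h import *
for n in("scene","top"):
    im=arm.get_image(n); cv2.imwrite(f"pics/{n}0.png",im); K,R,t=cal(n); print(n,(-R.T@t).round(),R[2].round(2),K[0,0])
s=arm.read_state(); print(s["clock"],s["position"],s["ee_rot"],s["gripper_width"])
```

```text
bench.py
pics
scene [ 987. -530.  994.] [-0.34  0.51 -0.79] 408.2072880255983
top [ 396.   16. 1420.] [ 0.16  0.01 -0.99] 390.6298057602962
0.1 [ 265.917172   -565.07913951  247.31819907] [-2.18056529e-01  9.75935649e-01  9.45813102e-04 -2.53820395e-04] 85.37691892395318
```

View pics/scene0.png

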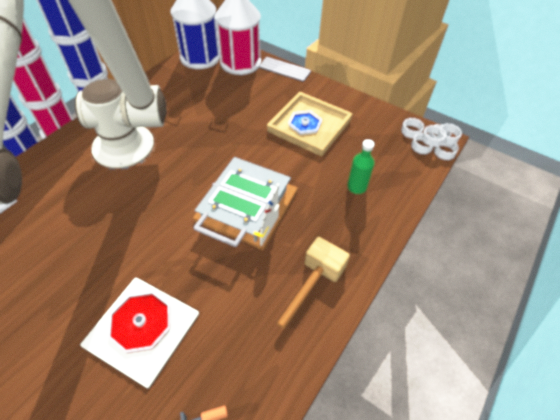

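View pics/top0.png

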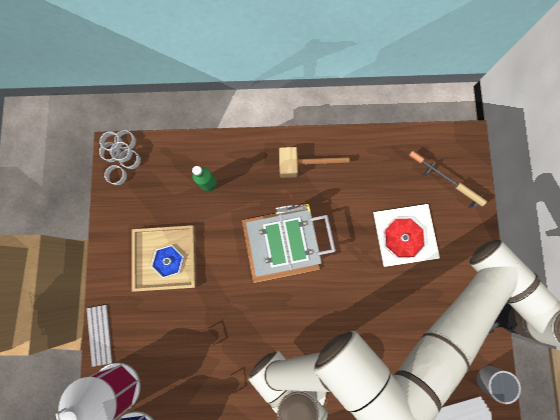

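The scene view shows the red octagon on the white tile (138,322) and the blue hexagon in the tray (305,122), so the target is the red mark at 45°. The handle bar is near (325,235) in the top view and (220,234) in the scene view. I'll enlarge both to measure it.

Run:
```python
import cv2,numpy as np
a=cv2.imread("pics/top0.png")[195:290,235:345]; b=cv2.imread("pics/scene0.png")[150:255,185:305]
f=lambda i,w:cv2.resize(i,(w,int(i.shape[0]*w/i.shape[1])),interpolation=cv2.INTER_CUBIC)
A=f(a,400);B=f(b,400);h=max(len(A),len(B));o=np.zeros((h,800,3),np.uint8);o[:len(A),:400]=A;o[:len(B),400:]=B
cv2.imwrite("pics/c0.png",o)
```

```text
(no output)
```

View pics/c0.png

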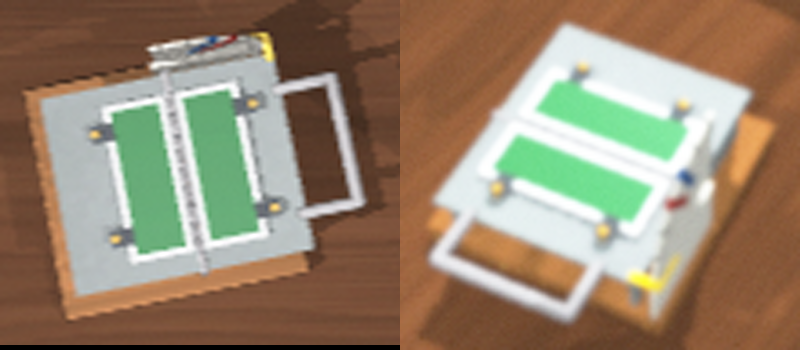

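The crops show the handle bar ends at (333,76) and (360,205) in the top crop, and (168,317) and (31,258) in the scene crop. I'll triangulate them.

Run:
```python
from h import *
s1=400/110;s2=400/120
T=lambda u,v:((u+.5)/s1-.5+235,(v+.5)/s1-.5+195)
S=lambda u,v:((u+.5)/s2-.5+185,(v+.5)/s2-.5+150)
P=[]
for t,s in(((333,76),(168,317)),((360,205),(31,258)),):
    p=tri([ray("top",T(*t)),ray("scene",S(*s))]);P.append(p);print(p.round(1),onz("top",T(*t),75).round(1),onz("scene",S(*s),75).round(1))
d=P[0]-P[1];print("len",np.linalg.norm(d),"yaw",np.arctan2(d[1],d[0]),"mid",(P[0]+P[1])/2)
# green panels & yaw from the top view
im=cv2.imread("pics/top0.png");h=cv2.cvtColor(im,cv2.COLOR_BGR2HSV);m=cv2.inRange(h,(50,80,60),(85,255,255));m[:, :235]=0
cs=sorted(cv2.findContours(m,0,2)[0],key=cv2.contourArea)[-2:]
for c in cs:
    b=cv2.boxPoints(cv2.minAreaRect(c));w=np.array([onz("top",p,78) for p in b]);e=max((w[1]-w[0],w[2]-w[1]),key=np.linalg.norm);print(cv2.contourArea(c),w.mean(0).round(1),np.arctan(e[1]/e[0]))
s=arm.read_state();from scipy.spatial.transform import Rotation as R;print(R.from_quat(s["ee_rot"]).as_matrix().round(3))
```

```text
[ 587.9 -121.4   74.5] [ 586.4 -123.    75. ] [ 589.6 -120.1   75. ]
[ 464.1 -141.9   75.2] [ 463.2 -143.    75. ] [ 464.9 -140.9   75. ]
len 125.54153820814952 yaw 0.1640306542419101 mid [ 526.01187402 -131.68881493   74.8460879 ]
447.5 [505.5 -13.1  78. ] 0.16428258830587789
449.5 [493.1  56.5  78. ] 0.16663081844756392
[[-0.905 -0.426 -0.001]
 [-0.426  0.905  0.002]
 [ 0.     0.002 -1.   ]]
```

Careful with the scale: shifts go in shares of 40 cm and turns go in shares of 180 degrees. That gives: -350 mm / 400 = -0.875, -330 mm / 400 = -0.825, 0.275 rad / 3.1416 = 0.0875.

Request:
{"method": "tcp_steps", "body": {
  "motion": [-0.0375, 0.025, 0, 0, 0, 0.0064, -0.125, 0.085, 0, 0, 0, 0.0159, -0.225, 0.15, 0, 0, 0, 0.0318, -0.325, 0.22, 0, 0, 0, 0.0477, -0.425, 0.2875, 0, 0, 0, 0.0637, -0.525, 0.355, 0, 0, 0, 0.0796, -0.625, 0.4225, 0, 0, 0, 0.0875, -0.725, 0.49, 0, 0, 0, 0.0875, -0.825, 0.5575, 0, 0, 0, 0.0875, -0.875, 0.5875, 0, 0, 0, 0.0875],
  "aperture": 50
}}

```text
clock: 1.1
position: [483.9, -200.9, 248.1]
ee_rot: [-0.084, 0.996, 0.0, -0.0]
contact_force: [0.3, -0.8, -0.9]
gripper_width: 49.8
grasp_force: 0.0
```

Run:
```python
from h import *
from scipy.spatial.transform import Rotation as R
s=arm.read_state();M=R.from_quat(s["ee_rot"]).as_matrix();print(s["joints"],M.round(3));print((M.T@(np.array([526,-131.7,160])-s["position"])).round(1))
```

```text
[-8.37785454e-02  2.13054987e-01 -2.37959777e-01 -4.73132553e-04
 -1.11988042e+00 -1.31889195e+00] [[-0.986 -0.167 -0.   ]
 [-0.167  0.986  0.   ]
 [-0.     0.    -1.   ]]
[-53.1  61.1  88.1]
```

To row units: 73 mm / 400 = 0.1825, 65 mm / 400 = 0.1625.

Request:
{"method": "tcp_steps", "body": {
  "motion": [-0.0375, 0.05, 0.05, 0, 0, 0, -0.0875, 0.1, 0.1125, 0, 0, 0, -0.12, 0.14, 0.1625, 0, 0, 0, -0.1325, 0.1525, 0.1825, 0, 0, 0, -0.1325, 0.1525, 0.1825, 0, 0, 0, -0.1325, 0.1525, 0.1825, 0, 0, 0],
  "aperture": 50
}}

```text
clock: 1.7
position: [525.1, -135.5, 175.8]
ee_rot: [-0.082, 0.997, -0.0, 0.0]
contact_force: [0.3, 0.8, -0.0]
gripper_width: 50.4
grasp_force: 0.0
```

Run:
```python
from h import *
s=arm.read_state();c=cal("wrist");im=arm.get_image("wrist");cv2.imwrite("pics/w1.png",im);np.savez("w1.npz",K=c[0],R=c[1],t=c[2])
print(s["position"],(-c[1].T@c[2]).round(1),c[1][2].round(2))
for x in(-60,0,60): print(proj("wrist",[526+.986*x,-131.7+.164*x,75],c).round(1))
```

```text
[ 525.10869715 -135.45784276  175.8192624 ] [ 457.5 -146.7  302.3] [ 0.26  0.04 -0.96]
[279.1 142. ]
[278.8 219. ]
[278.6 286.4]
```

View pics/w1.png

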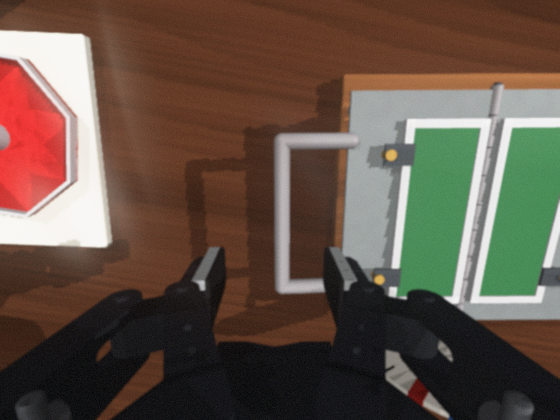

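The wrist view shows the bar's column at about 282, with its ends at rows 141 and 286. The finger tips are at columns 225 and 323, so I need to shift slightly towards +y. I'll combine this view with the scene and top rays.

Run:
```python
from h import *
from scipy.spatial.transform import Rotation as Ro
d=np.load("w1.npz");c=(d["K"],d["R"],d["t"]);im=cv2.imread("pics/w1.png")
g=im.min(2).astype(int)[165:235,265:300];
cols=[];
for r in(165,190,215,240,265):
    row=im[r-3:r+4,262:302].min(2).mean(0);k=np.where(row>85)[0];cols.append(((k.min()+k.max())/2+262,len(k)))
print(cols)
s1=400/110;s2=400/120
T=lambda u,v:((u+.5)/s1-.5+235,(v+.5)/s1-.5+195)
S=lambda u,v:((u+.5)/s2-.5+185,(v+.5)/s2-.5+150)
P=[]
for w,t,s in(((282,286),(360,205),(31,258)),((282,141),(333,76),(168,317))):
    print(onz("wrist",w,75,c).round(1),tri([ray("wrist",w,c),ray("top",T(*t))]).round(1))
    P.append(tri([ray("wrist",w,c),ray("top",T(*t)),ray("scene",S(*s))]))
m=(P[0]+P[1])/2;e=P[1]-P[0];print(P,m,np.arctan2(e[1],e[0]))
st=arm.read_state();M=Ro.from_quat(st["ee_rot"]).as_matrix();print((M.T@(m-st["position"])).round(1),np.arctan2(-M[1,0],-M[0,0]))
```

```text
[(np.float64(282.0), 15), (np.float64(282.0), 15), (np.float64(282.0), 15), (np.float64(282.0), 15), (np.float64(282.0), 15)]
[ 584.3 -119.1   75. ] [ 459.1 -131.6  286.3]
[ 465.7 -139.5   75. ] [ 494.4 -118.3  430.5]
[array([ 496.79920337, -145.12025108,  159.8648217 ]), array([ 543.37066977, -122.20167392,   39.12756149])] [ 520.08493657 -133.6609625    99.4961916 ] 0.4573207718999215
[ 4.8  2.8 76.8] 0.16419434215647136
```

To row units: 103 mm / 400 = 0.2575, 102 mm / 400 = 0.255.

Request:
{"method": "tcp_steps", "body": {
  "motion": [0, 0.0075, 0.0125, 0, 0, 0, 0, 0.0125, 0.05, 0, 0, 0, 0, 0.0125, 0.1, 0, 0, 0, 0, 0.0125, 0.15, 0, 0, 0, 0, 0.0125, 0.195, 0, 0, 0, 0, 0.0125, 0.225, 0, 0, 0, 0, 0.0125, 0.245, 0, 0, 0, 0, 0.0125, 0.255, 0, 0, 0, 0, 0.0125, 0.2575, 0, 0, 0, 0, 0.0125, 0.2575, 0, 0, 0],
  "aperture": 40
}}

```text
clock: 2.75
position: [524.6, -130.1, 72.8]
ee_rot: [-0.082, 0.997, -0.0, 0.001]
contact_force: [-0.5, 0.8, 0.1]
gripper_width: 39.5
grasp_force: 0.0
```

Run:
```python
from h import *
c=cal("wrist");im=arm.get_image("wrist");cv2.imwrite("pics/w2.png",im)
```

```text
(no output)
```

View pics/w2.png

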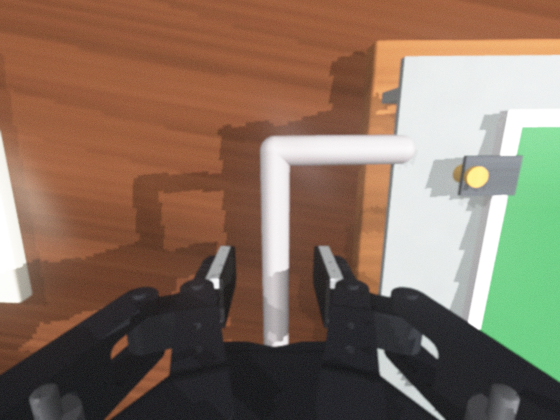

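The bar is centred between the fingers: bar at column 275, pads at 236 and 314. Closing.

Request:
{"method": "tcp_steps", "body": {
  "motion": [0, 0, 0, 0, 0, 0, 0, 0, 0, 0, 0, 0, 0, 0, 0, 0, 0, 0, 0, 0, 0, 0, 0, 0, 0, 0, 0, 0, 0, 0, 0, 0, 0, 0, 0, 0, 0, 0, 0, 0, 0, 0, 0, 0, 0, 0, 0, 0],
  "aperture": 4
}}

```text
clock: 3.6
position: [524.4, -129.7, 72.9]
ee_rot: [-0.083, 0.997, 0.0, 0.0]
contact_force: [-1.2, 3.5, 6.2]
gripper_width: 10.1
grasp_force: 58.6
```

Run:
```python
from h import *
im=arm.get_image("wrist")
def end(i):  # outline of the near end of the bar
    m=(i.min(2)>100).astype(np.uint8);return m
s=arm.read_state();print(s["position"],s["wrist_torque"],s["contact_force"])
# arc plan from the measured grasp, in tool axes (y to hinge, z down)
for a in range(0,50,5):
    t=np.radians(a);print(a,round(155*(1-np.cos(t)),1),round(-155*np.sin(t),1))
```

```text
[ 524.43359234 -129.71957024   72.89524074] [1.14428933 0.46941956 0.05008581] [-2.5476786   3.38038399  5.41635511]
0 0.0 -0.0
5 0.6 -13.5
10 2.4 -26.9
15 5.3 -40.1
20 9.3 -53.0
25 14.5 -65.5
30 20.8 -77.5
35 28.0 -88.9
40 36.3 -99.6
45 45.4 -109.6
```

To row units: -24 mm / 400 = -0.06, -13.5 mm / 400 = -0.0338.

Request:
{"method": "tcp_steps", "body": {
  "motion": [0, 0, -0.0025, 0, 0, 0, 0, 0, -0.0063, 0, 0, 0, 0, 0.0003, -0.0125, 0, 0, 0, 0, 0.0005, -0.02, 0, 0, 0, 0, 0.001, -0.0275, 0, 0, 0, 0, 0.0015, -0.0338, 0, 0, 0, 0, 0.002, -0.04, 0, 0, 0, 0, 0.003, -0.0475, 0, 0, 0, 0, 0.0038, -0.0538, 0, 0, 0, 0, 0.0048, -0.06, 0, 0, 0]
}}

```text
clock: 4.65
position: [524.0, -128.1, 96.5]
ee_rot: [-0.082, 0.997, -0.0, 0.0]
contact_force: [3.8, 4.2, -6.4]
gripper_width: 9.9
grasp_force: 58.3
```

To row units: -33.9 mm / 400 = -0.0848, -30.6 mm / 400 = -0.0765.

Request:
{"method": "tcp_steps", "body": {
  "motion": [0, 0.0015, -0.0088, 0, 0, 0, 0, 0.0033, -0.0175, 0, 0, 0, 0, 0.005, -0.026, 0, 0, 0, 0, 0.007, -0.0345, 0, 0, 0, 0, 0.0093, -0.043, 0, 0, 0, 0, 0.0118, -0.0515, 0, 0, 0, 0, 0.0145, -0.06, 0, 0, 0, 0, 0.0173, -0.0683, 0, 0, 0, 0, 0.0203, -0.0765, 0, 0, 0, 0, 0.0235, -0.0848, 0, 0, 0]
}}

```text
clock: 5.65
position: [522.5, -119.3, 130.9]
ee_rot: [-0.082, 0.997, -0.0, 0.0]
contact_force: [3.7, -2.2, -3.0]
gripper_width: 9.7
grasp_force: 58.4
```

Run:
```python
import numpy as np
for a in np.arange(22,45.1,1.15):
    t=np.radians(a);print(round(a,1),round(155*(1-np.cos(t))-11.3,1),round(-155*np.sin(t)+58.1,1))
```

```text
22.0 -0.0 0.0
23.2 1.2 -2.8
24.3 2.4 -5.7
25.4 3.7 -8.5
26.6 5.1 -11.3
27.7 6.5 -14.1
28.9 8.0 -16.8
30.0 9.5 -19.5
31.2 11.1 -22.2
32.3 12.8 -24.8
33.5 14.4 -27.5
34.6 16.2 -30.0
35.8 18.0 -32.6
36.9 19.8 -35.1
38.1 21.7 -37.5
39.2 23.7 -40.0
40.4 25.7 -42.4
41.5 27.7 -44.7
42.7 29.8 -47.0
43.8 31.9 -49.3
45.0 34.1 -51.5
```

To row units: -27.5 mm / 400 = -0.0688, -24.8 mm / 400 = -0.062.

Request:
{"method": "tcp_steps", "body": {
  "motion": [0, 0.003, -0.007, 0, 0, 0, 0, 0.006, -0.0143, 0, 0, 0, 0, 0.0093, -0.0213, 0, 0, 0, 0, 0.0128, -0.0283, 0, 0, 0, 0, 0.0163, -0.0353, 0, 0, 0, 0, 0.02, -0.042, 0, 0, 0, 0, 0.0238, -0.0488, 0, 0, 0, 0, 0.0275, -0.0555, 0, 0, 0, 0, 0.032, -0.062, 0, 0, 0, 0, 0.036, -0.0688, 0, 0, 0]
}}

```text
clock: 6.65
position: [520.2, -105.9, 158.8]
ee_rot: [-0.082, 0.997, -0.001, 0.0]
contact_force: [3.9, -6.9, -2.2]
gripper_width: 9.7
grasp_force: 58.3
```

Run:
```python
import numpy as np
for a in (34.5,35.5,36.5,37.5,38.5,39.4,40.2,40.9,41.5,42):
    t=np.radians(a);print(a,round(155*(1-np.cos(t))-25.7,1),round(-155*np.sin(t)+85.5,1))
```

```text
34.5 1.6 -2.3
35.5 3.1 -4.5
36.5 4.7 -6.7
37.5 6.3 -8.9
38.5 8.0 -11.0
39.4 9.5 -12.9
40.2 10.9 -14.5
40.9 12.1 -16.0
41.5 13.2 -17.2
42 14.1 -18.2
```

To row units: -18.2 mm / 400 = -0.0455, -17.2 mm / 400 = -0.043.

Request:
{"method": "tcp_steps", "body": {
  "motion": [0, 0.004, -0.0058, 0, 0, 0, 0, 0.0078, -0.0113, 0, 0, 0, 0, 0.0118, -0.0168, 0, 0, 0, 0, 0.0158, -0.0223, 0, 0, 0, 0, 0.02, -0.0275, 0, 0, 0, 0, 0.0238, -0.0323, 0, 0, 0, 0, 0.0273, -0.0363, 0, 0, 0, 0, 0.0303, -0.04, 0, 0, 0, 0, 0.033, -0.043, 0, 0, 0, 0, 0.0353, -0.0455, 0, 0, 0]
}}

```text
clock: 7.65
position: [517.9, -92.6, 177.6]
ee_rot: [-0.083, 0.997, -0.002, 0.0]
contact_force: [3.6, -8.8, 0.8]
gripper_width: 10.0
grasp_force: 58.4
```

Run:
```python
from h import *
ims=[]
for n in("scene","top","wrist"):
    im=arm.get_image(n);cv2.imwrite(f"pics/{n}3.png",im)
H=np.array([500,21.3,75]);u=np.array([.986,.164,0]);v=np.array([.164,-.986,0]);z=np.array([0,0,1])
f=lambda i,w:cv2.resize(i,(w,int(i.shape[0]*w/i.shape[1])),interpolation=cv2.INTER_CUBIC)
s=cv2.imread("pics/scene3.png");s0=s[150:255,185:305];w=cv2.imread("pics/wrist3.png")
A=f(s0,400);B=f(w,400);o=np.zeros((350,800,3),np.uint8);o[:,:400]=A[:350];o[:len(B),400:]=B[:350];cv2.imwrite("pics/c3.png",o)
for r in(20,60,83):
  for a in(0,42,45,60):
    t=np.radians(a);p=proj("scene",H+114*u+r*(np.cos(t)*v+np.sin(t)*z));print(r,a,((p-[185,150])*400/120).round(),end=" ")
```

```text
20 0 [297. 214.] 20 42 [300. 200.] 20 45 [300. 199.] 20 60 [302. 193.] 60 0 [275. 250.] 60 42 [284. 207.] 60 45 [285. 203.] 60 60 [292. 185.] 83 0 [263. 271.] 83 42 [275. 211.] 83 45 [276. 206.] 83 60 [286. 180.]
```

View pics/c3.png

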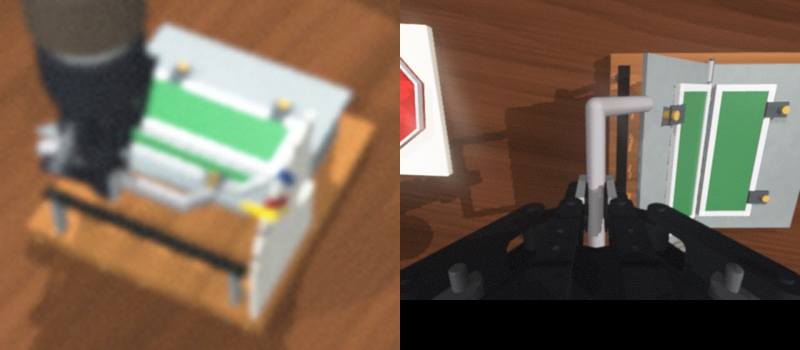

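The scene crop shows the yellow pointer at about (262,210), just short of the red mark at (275,203). The bar is firmly between the pads. I'll raise the last 3°.

To row units: -6 mm / 400 = -0.015, -5.6 mm / 400 = -0.014.

Request:
{"method": "tcp_steps", "body": {
  "motion": [0, 0.0025, -0.0028, 0, 0, 0, 0, 0.005, -0.0055, 0, 0, 0, 0, 0.0075, -0.008, 0, 0, 0, 0, 0.0098, -0.0105, 0, 0, 0, 0, 0.0118, -0.0125, 0, 0, 0, 0, 0.0133, -0.014, 0, 0, 0, 0, 0.0143, -0.015, 0, 0, 0, 0, 0.0143, -0.015, 0, 0, 0, 0, 0.0143, -0.015, 0, 0, 0, 0, 0.0143, -0.015, 0, 0, 0]
}}

```text
clock: 8.8
position: [517.0, -87.2, 184.0]
ee_rot: [-0.083, 0.997, -0.002, 0.001]
contact_force: [2.3, -8.8, 3.8]
gripper_width: 9.5
grasp_force: 58.5
```

Run:
```python
from h import *
from scipy.optimize import brentq
H=np.array([500,21.3,75]);u=np.array([.986,.164,0]);v=np.array([.164,-.986,0]);z=np.array([0,0,1])
c=cal("wrist");w=arm.get_image("wrist");ss=[arm.get_image("scene").astype(float) for _ in range(4)];s=np.mean(ss,0).astype(np.uint8)
cv2.imwrite("pics/wrist4.png",w);cv2.imwrite("pics/scene4.png",s)
p=arm.read_state()["position"]-H+[0,0,2];print("tcp polar",np.hypot(p@v,p[2]),np.degrees(np.arctan2(p[2],p@v)))
for r in(160,180,200,220):
    row=w[r-3:r+4,245:315].min(2).mean(0);k=np.where(row>95)[0];m=(k.min()+k.max())/2+245
    o,d=ray("wrist",(m,r),c);q=o-H;f=lambda t:np.hypot((q+t*d)@v,(q+t*d)[2])-155
    t=brentq(f,50,(75-o[2]+80)/d[2]);x=q+t*d;print(r,m,len(k),"bar",(x@u).round(1),np.degrees(np.arctan2(x[2],x@v)).round(2))
A=cv2.resize(s[190:232,245:295],(800,672),interpolation=cv2.INTER_CUBIC)[:600];cv2.imwrite("pics/c4.png",A)
hs=cv2.cvtColor(s,cv2.COLOR_BGR2HSV)
for n,lo,hi,off in(("yellow",(22,120,120),(35,255,255),114),("red",(0,130,60),(7,255,255),108),("red2",(172,110,60),(180,255,255),108),("blue",(105,110,50),(125,255,255),108)):
    m=cv2.inRange(hs,lo,hi)[190:232,245:295];y,x=np.nonzero(m)
    if len(x):
        wt=np.array([x.mean()+245,y.mean()+190]);o,d=ray("scene",wt);q=o-H;t=(off-q@u)/(d@u);X=q+t*d;print(n,len(x),wt.round(1),"r",np.hypot(X@v,X[2]).round(1),"deg",np.degrees(np.arctan2(X[2],X@v)).round(1))
```

```text
tcp polar 156.14976680148504 45.31698719221469
160 282.5 46 bar -56.9 46.62
180 274.0 27 bar -48.1 44.82
200 274.0 27 bar -39.3 44.81
220 274.0 27 bar -30.2 44.81
yellow 31 [263.4 211.4] r 125.6 deg 47.6
blue 4 [270.  202.5] r 74.9 deg 62.9
```

View pics/c4.png

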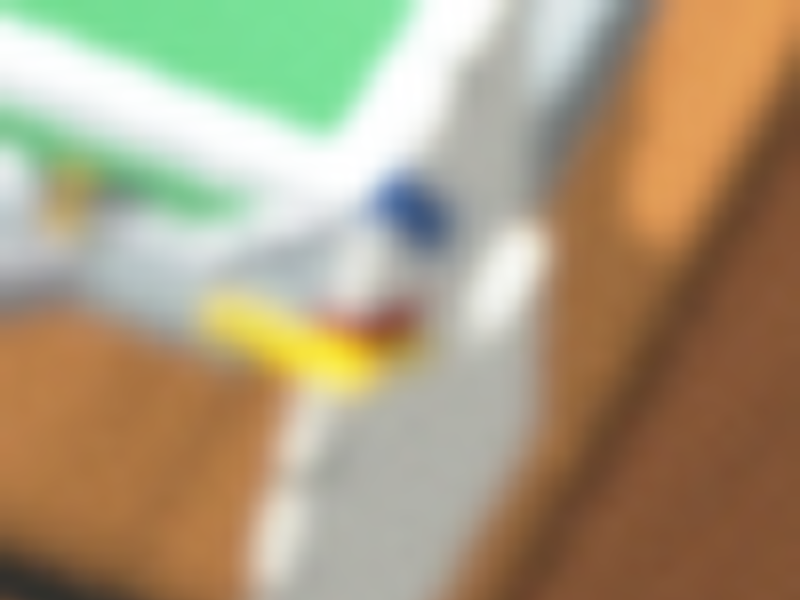

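The zoom shows the yellow needle (centre about (340,355)) over the lower part of the red mark (about (375,320)), with the blue mark at (410,210). I'll project the expected positions to account for parallax between needle and mark.

Run:
```python
from h import *
H=np.array([500,21.3,75]);u=np.array([.986,.164,0]);v=np.array([.164,-.986,0]);z=np.array([0,0,1])
def P(x,r,a):
    t=np.radians(a);return ((proj("scene",H+x*u+r*(np.cos(t)*v+np.sin(t)*z))-[245,190]+.5)*16-.5).round()
for x in(106,109):
    print(x,"blue c",P(x,83,60),P(x,83,57),P(x,83,63),"red c",P(x,83,45),P(x,83,42),P(x,83,48))
for a in(42,43.5,45,46.5): print("needle",a,*[P(114,r,a) for r in(70,83,96,120)])
s=cv2.imread("pics/scene4.png");hs=cv2.cvtColor(s,cv2.COLOR_BGR2HSV)
for n,lo,hi in(("y",(20,100,100),(36,255,255)),("b",(105,90,40),(125,255,255))):
    m=cv2.inRange(hs,lo,hi)[190:232,245:295];y,x=np.nonzero(m);print(n,len(x),((np.c_[x,y]+.5)*16-.5).mean(0),cv2.fitLine(np.c_[x,y].astype(np.float32),2,0,.01,.01).ravel()[:2] )
```

```text
106 blue c [376. 215.] [366. 240.] [387. 191.] red c [330. 339.] [322. 364.] [338. 314.]
109 blue c [393. 222.] [383. 246.] [403. 197.] red c [346. 346.] [338. 370.] [355. 321.]
needle 42 [391. 370.] [366. 381.] [339. 393.] [289. 416.]
needle 43.5 [395. 360.] [370. 369.] [344. 379.] [295. 397.]
needle 45 [398. 349.] [374. 357.] [349. 364.] [301. 379.]
needle 46.5 [402. 339.] [378. 344.] [354. 350.] [307. 360.]
y 40 [289.9 340.3] [0.90748346 0.4200878 ]
b 6 [407.5        212.83333333] [0.8 0.6]
```

Run:
```python
from h import *
H=np.array([500,21.3,75]);u=np.array([.986,.164,0]);v=np.array([.164,-.986,0])
def cen(f):
    s=cv2.imread(f)[185:250,240:300].astype(float);y=np.clip(np.minimum(s[...,1],s[...,2])-s[...,0]-70,0,None)*(s[...,1]>0.72*s[...,2]);Y,X=np.mgrid[185:250,240:300]
    print(f,y.sum().round(),(y>0).sum());return np.array([(y*X).sum(),(y*Y).sum()])/y.sum()
c0,c4=cen("pics/scene0.png"),cen("pics/scene4.png");print(c0,c4)
for dx in((0,0),(-1,0.6),(0.9,-0.6)):
  for x in(90,96,102,108):
    R=[]
    for c in(c0,c4):
        o,d=ray("scene",c-np.array(dx));q=o-H;t=(x-q@u)/(d@u);X=q+t*d;R+=[np.hypot(X@v,X[2]).round(1),np.degrees(np.arctan2(X[2],X@v)).round(1)]
    print(dx,x,R,"rot",(R[3]-R[1]).round(1))
```

```text
pics/scene0.png 2551.0 50
pics/scene4.png 1657.0 36
[258.14151313 233.7118777 ] [263.53771877 211.37779119]
(0, 0) 90 [np.float64(84.0), np.float64(-31.9), np.float64(41.5), np.float64(27.8)] rot 59.7
(0, 0) 96 [np.float64(86.1), np.float64(-16.9), np.float64(61.2), np.float64(37.6)] rot 54.5
(0, 0) 102 [np.float64(93.6), np.float64(-3.5), np.float64(81.8), np.float64(42.6)] rot 46.1
(0, 0) 108 [np.float64(105.4), np.float64(7.4), np.float64(102.8), np.float64(45.6)] rot 38.2
(-1, 0.6) 90 [np.float64(82.0), np.float64(-37.2), np.float64(34.0), np.float64(25.6)] rot 62.8
(-1, 0.6) 96 [np.float64(82.2), np.float64(-21.5), np.float64(53.7), np.float64(37.7)] rot 59.2
(-1, 0.6) 102 [np.float64(88.3), np.float64(-7.0), np.float64(74.5), np.float64(43.1)] rot 50.1
(-1, 0.6) 108 [np.float64(99.2), np.float64(5.0), np.float64(95.7), np.float64(46.2)] rot 41.2
(0.9, -0.6) 90 [np.float64(86.5), np.float64(-27.6), np.float64(48.1), np.float64(28.8)] rot 56.4
(0.9, -0.6) 96 [np.float64(90.1), np.float64(-13.3), np.float64(67.7), np.float64(37.4)] rot 50.7
(0.9, -0.6) 102 [np.float64(98.6), np.float64(-0.9), np.float64(88.2), np.float64(42.1)] rot 43.0
(0.9, -0.6) 108 [np.float64(110.9), np.float64(9.2), np.float64(109.0), np.float64(45.0)] rot 35.8
```

Run:
```python
from h import *
d=np.load("w1.npz");c=(d["K"],d["R"],d["t"]);im=cv2.imread("pics/w1.png");v=np.array([.164,-.986,0])
for r in(130,180,230,280):
    a=im[r-2:r+3,440:540].mean(0); g=(a[:,1]-a[:,2]>40).astype(int); k=np.where(g==0)[0]; k=k[(k>k[0]-1)]
    gr=np.where(g)[0]; gap=np.argmax(np.diff(gr)); m=440+(gr[gap]+gr[gap+1])/2
    P=onz("wrist",(m,r),79,c); B=onz("wrist",(282,r),75,c); print(r,m,P.round(1),"bar-hinge along -y",(B-P)@v)
```

```text
130 495.0 [432.9  11.1  79. ] bar-hinge along -y 153.94230892982415
180 486.0 [468.8  17.4  79. ] bar-hinge along -y 154.04633529441685
230 477.0 [508.2  24.3  79. ] bar-hinge along -y 154.16013048689362
280 468.0 [551.4  31.9  79. ] bar-hinge along -y 154.28513834607656
```

The wrist view gives bar-to-hinge as about 154 mm, which agrees with 155. The angle estimates run from 43.7° to 45.2°, so I'll nudge up about 0.6° and settle.

To row units: -1.2 mm / 400 = -0.003, 1.1 mm / 400 = 0.0028.

Request:
{"method": "tcp_steps", "body": {
  "motion": [0, 0.001, -0.001, 0, 0, 0, 0, 0.002, -0.002, 0, 0, 0, 0, 0.0028, -0.003, 0, 0, 0, 0, 0.0028, -0.003, 0, 0, 0, 0, 0.0028, -0.003, 0, 0, 0, 0, 0.0028, -0.003, 0, 0, 0, 0, 0.0028, -0.003, 0, 0, 0, 0, 0.0028, -0.003, 0, 0, 0, 0, 0.0028, -0.003, 0, 0, 0, 0, 0.0028, -0.003, 0, 0, 0]
}}

```text
clock: 10.05
position: [516.9, -86.2, 185.2]
ee_rot: [-0.083, 0.997, -0.002, 0.0]
contact_force: [2.7, -8.5, 3.7]
gripper_width: 10.0
grasp_force: 58.4
```

Run:
```python
from h import *
s=arm.get_image("scene");w=arm.get_image("wrist")
A=cv2.resize(s[185:240,235:305],(440,346),interpolation=cv2.INTER_CUBIC);B=cv2.resize(w,(360,270));o=np.zeros((346,800,3),np.uint8);o[:,:440]=A;o[:270,440:]=B;cv2.imwrite("pics/c5.png",o)
p=np.array(arm.read_state()["position"])-[524.4,-129.7,72.9];print("chord angle",np.degrees(2*np.arcsin(np.linalg.norm([p@[.164,-.986,0],p[2]])/310)))
```

```text
chord angle 45.80068889107254
```

View pics/c5.png

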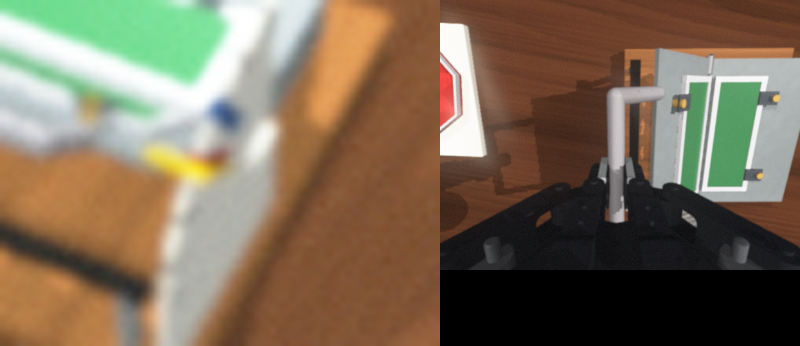

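The needle (about (195,168)) lies over the red mark at (215,155). The bar is gripped between the pads and the leaf is steady, so I'm handing in.

```bash
python3 -c "
from bench import arm
print(arm.job_done())"
```

```text
the job is handed in; nothing more can be done
None
```

The job is handed in: the red eight-sided plate is on the tile, so I eased the leaf up to the red mark at 45° (my readings put it between about 44° and 46°) and the gripper still holds it there by the handle; the plates, bottle and mallet were not touched.

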